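# Unpin the lever press and open it for loading

## Robot

A 7-joint arm with a two-finger parallel gripper is mounted at the origin on a cart in front of the work surface, level with it; the furniture and walls round the work are solid. World frame = base frame: x ahead of the robot, y to its left, z up, the work surface at z = 0. Lengths are in m, angles in rad, forces in N, time in s.
With the tool pointing down it reaches from about 0.425 to 0.95 m from the base axis. Payload 4.7 kg.
Tool frame: the origin (TCP) lies at the very end of the fingers, on their centre line; the grasp point (between the pads) lies arm.grip_point_offset behind it (arm.grip_point_offset is the distance from the TCP to the grasp point, in m); z points along the fingers, y is the line along which they close (so a half turn about z gives the same grasp; the last joint's range is limited). The gripper opens to 85 mm and grips with 20 to 120 N. Pads are 22 mm wide; open, the fingers measure 114 mm over their backs; the gripper's body (76 mm by 85 mm) begins 54 mm behind the grasp point. The pads swing forward as they close: fully open they stand 13 mm farther back than shut.
Start: joints at [1.219, 0.469, -0.049, 1.532, 0.024, 1.141, -0.082], TCP at [0.214, -0.64, 0.231] pointing down, gripper open.
Joint ranges: [-2.59, 2.59], [-0.33, 1.99], [-1.39, 1.29], [0.1, 2.45], [-1.04, 4.18], [0.21, 1.99], [-2.66, 2.66]. Speed limits (rad/s): [2.57, 2.57, 3.14, 3.14, 3.14, 3.14, 3.14].

## Interface

Orientations are given as a rotation vector (axis times angle).
In Python, from cell import arm gives the robot as it stands.
- The arm moves only by the shell command python3 shift.py [OPENING] [FORCE], which reads ROWS from standard input. ROWS is a JSON list of rows, 1 to 5 of them, each an object with the fields dx, dy, dz (the shift in units of 50 mm), turn (a turn about the tool's z in units of 0.25 rad); a field left out counts as zero; each row shifts and turns the commanded pose from where the row before left it, along the tool's axes as they then stand; what a row does not reach is not made up. A row lasts 1/8 s, in which the tool goes at most 0.0625 m and 0.188 rad, less where a joint would pass 70% of its speed; a pose out of reach is approached as far as the arm can. OPENING is the finger opening in m, set as the command begins (- or left out keeps the last). The fingers move at their own pace and stop on an object; FORCE is the grip in N (left out, the last holds). Time passes only in rows, so rows that do not move let the fingers close. It prints the time, the measured TCP pose, the force, the opening and the grip force at its end. Input that does not fit is refused with a message, and nothing moves.
- arm.observe(): the state, without advancing time (a new reading comes with each control period).
- arm.read_camera(name): name is "scene" or "top" or "wrist"; returns the picture (400x640x3 uint8, blue, green, red); there is no depth.
- arm.camera_model(name): a dict with "intrinsics" (3x3 intrinsics, pixels), "T" (4x4, takes a point from camera to world coordinates). Camera axes: x right, y down, z forward; pixel columns grow to the right and rows downward; lengths in m; the calibration is good to about 2 mm. A picture is of the moment at which its call begins: read the wrist's pose just before it. camera_model takes no time and is no camera call; for the wrist camera it gives the pose at the moment of the call.
- arm.job_done(): hands the job in; it is judged then, once.
The state is a dict: "time": time; "joint_positions": joint angles; "joint_vel": joint speeds; "effort": joint torques, N m; "tool_pos": TCP position; "eef_rot": TCP orientation; "ft_force": force on the tool from outside, world axes, zero at the start; "torque": the same for the moment, N m; "opening": finger opening in m; "grip_force": force on a finger pad.
Only numpy, scipy, OpenCV 4.12 (cv2) and the standard library are available. Lean on these libraries where they do the work, as an engineer would, in place of code of your own. Each camera call takes 0.05 s, during which the arm holds its last target. There are 200 camera calls.

## Task

The lever press was put away with its lever pinned down; get it ready for loading. Draw the locking pin out by its wooden grip, lay it on the worktop and take it again by the shank (where it parks, no fingers fit round the grip), and park it in the two notched brass ears on that side of the press, shank down in both notches, grip to the rear beside the steel upright. Then lift the lever all the way up to its stop and let go, leaving the things standing round the press alone.

Things in the scene. Friction and masses are not known exactly. Their poses are not given: they have to be found in the camera images.
- press: Fixed lever press. Origin: underside centre of its beech base (x -120..134, y -76..92 mm, top z 28). Axes: x to the rear, y to its left, z up. Two steel uprights, 6 mm thick, x 40..126, outer faces y +58 and -58, top z 118. 17 mm bores through both along y at x 62, z 95; lever hinge along y at x 102, z 95. Steel dish r 41 mm, top z 45, at x -36. Clear worktop for 170 mm left of the base.
- pin: Locking pin, 167 mm, about 0.17 kg. Origin: on its axis at the shoulder. Along +y a brass collar (21 mm round, 5 long), then the grip, a dark wooden block 24x24 mm in section, to y 42. Along -y the 14 mm round steel shank to y -125, tapered in the last 7. Centre of mass near y -44. Starts through both uprights and the lever fork, grip on the press's left, shoulder 1 to 8 mm off the upright.
- pin_tip (a point): Free end of the shank, on the pin's axis, 125 mm from the shoulder. It must travel about 125 mm along the press's +y to leave the bores.
- pin_grip (a point): Centre of the pin's wooden block, 23.5 mm from the shoulder; flat sides 24 mm apart, all 37 mm of its length free to grip from above.
- keeper (a point): Middle of the parking place, on the axis of a parked pin: x -16, y 78, z 62 mm in the press frame, axis along press x. Two brass ears 5 mm thick at x +26 and -58 (84 mm apart, 32 mm wide) hold the shank; notches open upward, 17 mm wide, flared mouths, tops z 76, bottoms z 55. Parked, the shoulder lies at x 29 to 55, just behind the rear ear, the grip pointing to +x, 8 mm beside the upright.
- lever (a joint): Angle of the lever about its hinge, rad: 0 pinned down level, grows as the handle rises, stop at 0.95. Stiff hinge: it stays where it is left; lifting takes about 6 to 8 N at the handle. The pin blocks it until drawn.
- lever_grip (a point): Point on the axis of the lever's dark wooden handle, a 25 mm round bar along the lever, 205 mm from the hinge axis; the handle runs from 146 to 239 mm from it. When down: press x -103, y 0, z 95 mm, the handle ending at press x -137.
- ramekin: White fluted ramekin, 103 mm across, 52 mm high, loose bystander on the worktop; origin at its underside centre.
- pepper_mill: Turned wooden pepper mill, 50 mm across, 148 mm high, loose bystander; origin at its underside centre.
- clip_jar_small: Small glass clip jar with red filling, 95x69x100 mm, loose bystander; origin at its underside centre.

How it is judged:
On the way, in this order (a step that is already met when the one before it is completed fails the run):
1. the pin is drawn right out of the bores (y of pin_tip in the frame of press above 0.062 m), for 0.1 s.
2. the pin lies on the worktop, let go (height (world z) of each of pin, pin_tip below 0.022 m and contact force between pin and the fingers below 0.2 N and linear speed of pin below 0.05 m/s), for 0.1 s.
3. the pin lies in both notches of the keeper, grip to the rear (y of pin in the frame of press between 0.072 and 0.084 m and y of pin_tip in the frame of press between 0.072 and 0.084 m and z of pin in the frame of press between 0.056 and 0.068 m and z of pin_tip in the frame of press between 0.056 and 0.068 m and x of pin_grip in the frame of press between 0.048 and 0.083 m and linear speed of pin below 0.02 m/s), for 0.2 s.
4. the lever is lifted to its stop (value of joint lever above 0.88 rad), for 0.2 s.
At the end, for the whole second after the job is handed in: Pin at rest in both notches of the keeper (axis within 6 mm sideways and in height at shoulder and tip, wooden grip to the rear beside the upright, its centre 48 to 83 mm along press x), lever raised to at least 0.88 rad and staying there (all of step 3 and value of joint lever above 0.88 rad and velocity of joint lever below 0.05 rad/s); the robot touches nothing.
It fails at once if the ramekin is shifted more than 25 mm or tipped (distance of ramekin from where it was at the start of the episode above 0.025 m or angle between ramekin's own z axis and vertical above 0.3 rad).
It fails at once if the pepper mill is shifted more than 25 mm or tipped (distance of pepper_mill from where it was at the start of the episode above 0.025 m or angle between pepper_mill's own z axis and vertical above 0.3 rad).
It fails at once if the clip jar small is shifted more than 25 mm or tipped (distance of clip_jar_small from where it was at the start of the episode above 0.025 m or angle between clip_jar_small's own z axis and vertical above 0.3 rad).
It also fails if it takes over 64 s, if anything falls off the work surface, if the arm or the gripper's body presses on something with over 40 N, if the wrist force passes 120 N, or if a joint passes its speed limit or range.

## Working session

There is one attempt and no reset: what is moved stays moved. The work goes in short steps, Python scripts to look and compute and a shell command to move; the robot and the scene stay as the last step left them, time stands still between calls to the robot, and variables do not carry over. Pictures are saved under pics/ and viewed, at most 12 in all, crops included, and the job is handed in when it is done.

```bash
ls; mkdir -p pics; python3 - <<'E'
from cell import arm
import cv2,numpy as np
np.set_printoptions(precision=4,suppress=True)
s=arm.observe();print(s['time'],s['tool_pos'],s['eef_rot'],s['opening'],arm.grip_point_offset)
for n in("scene","top"):
    cv2.imwrite(f"pics/{n}0.png",arm.read_camera(n));m=arm.camera_model(n);print(n,m['intrinsics'],m['T'])
E
```

```text
cell.py
pics
shift.py
0.0 [ 0.2139 -0.6396  0.2303] [-3.0989 -0.5046  0.0006] 0.08563667561375972 0.0187
scene [[409.3354   0.     317.8031]
 [  0.     409.3354 205.3292]
 [  0.       0.       1.    ]] [[-0.6047 -0.3453  0.7177 -0.1877]
 [-0.7963  0.2478 -0.5518  0.6158]
 [ 0.0127 -0.9052 -0.4248  0.5498]
 [ 0.      0.      0.      1.    ]]
top [[388.1923   0.     323.2287]
 [  0.     388.1923 198.2648]
 [  0.       0.       1.    ]] [[ 0.0076 -0.9823  0.1873  0.4204]
 [-1.     -0.0063  0.0073  0.0043]
 [-0.006  -0.1873 -0.9823  1.0658]
 [ 0.      0.      0.      1.    ]]
```
View pics/scene0.png

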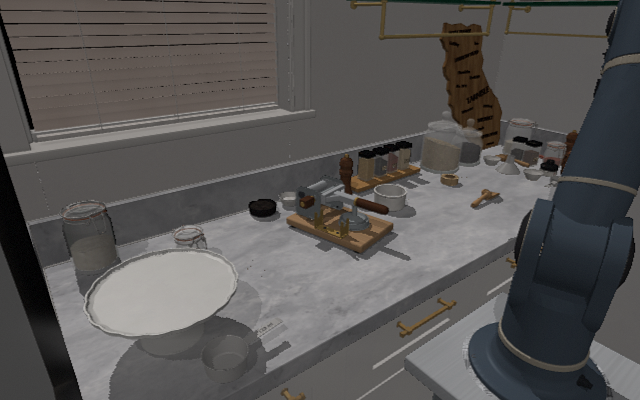

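View pics/top0.png

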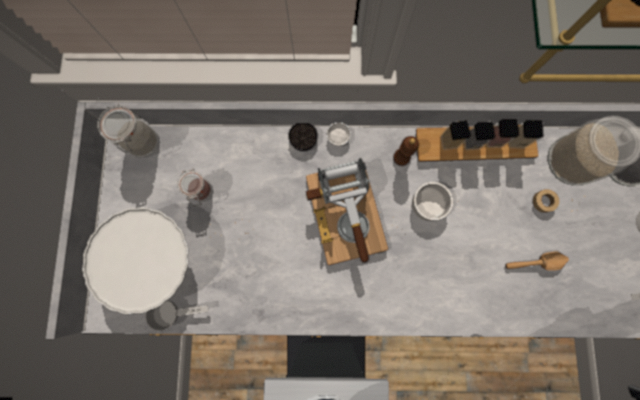

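The scene shows the press at about (342,218) with ears on its left, ramekin at (390,197) and mill at (346,173). The top view shows the press at (345,212), grip at (313,194), ramekin at (433,203), mill at (405,152) and small jar at (195,186). Next I'll take enlarged crops.

```bash
python3 - <<'E'
import cv2
t=cv2.imread("pics/top0.png");s=cv2.imread("pics/scene0.png")
cv2.imwrite("pics/tc.png",cv2.resize(t[150:275,285:410],None,fx=4.8,fy=4.8,interpolation=cv2.INTER_CUBIC))
cv2.imwrite("pics/sc.png",cv2.resize(s[165:255,280:420],None,fx=5.6,fy=5.6,interpolation=cv2.INTER_CUBIC))
E
```

View pics/tc.png

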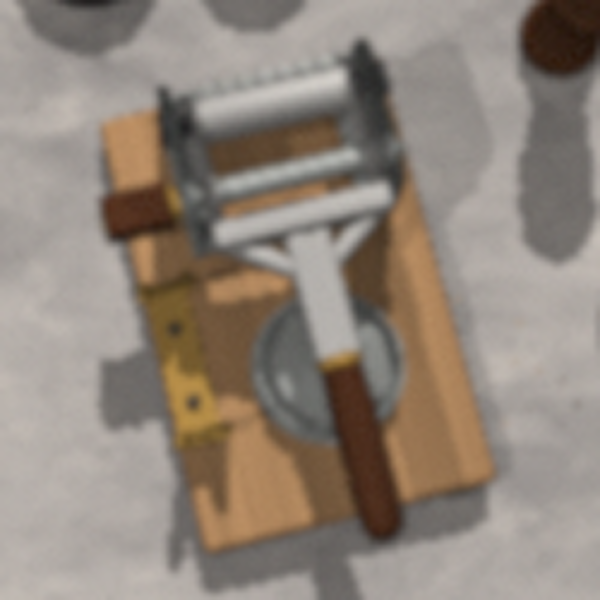

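View pics/sc.png

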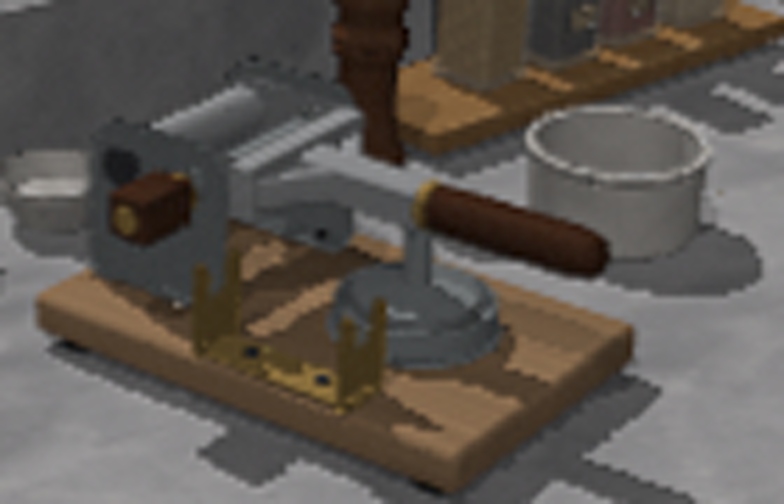

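The top crop shows base corners at crop (207,550), (494,478) and (103,122), the grip end at (105,213), and the handle tip at (385,540). The scene crop shows base corners at (455,462), (632,325) and (38,298), the grip end at (126,219), and the ear tips. I'll fit the pose from both views.

```bash
cat > h.py <<'E'
import numpy as np, cv2
from scipy.optimize import least_squares
from scipy.spatial.transform import Rotation as R
np.set_printoptions(precision=4,suppress=True)
def proj(m,P):
    T=np.linalg.inv(m['T']); return cv2.projectPoints(np.atleast_2d(np.asarray(P,float)),cv2.Rodrigues(T[:3,:3])[0],T[:3,3],m['intrinsics'],None)[0][:,0]
def press(p,P):  # p = x,y,z,yaw
    return R.from_euler('z',p[3]).apply(np.atleast_2d(P))+p[:3]
E
python3 - <<'E'
from h import *
from cell import arm
mt,ms=arm.camera_model("top"),arm.camera_model("scene")
g=.104
top=[((-.120,.092,.028),(207,548)),((-.120,-.076,.028),(494,476)),((.134,.092,.028),(103,124)),((.062,g,.095),(107,213)),((-.139,0,.095),(385,538))]
sc=[((-.120,.092,.028),(455,460)),((-.120,-.076,.028),(632,325)),((.134,.092,.028),(38,298)),((.062,g,.095),(126,219)),
((.026,.094,.076),(200,265)),((.026,.062,.076),(235,248)),((-.058,.094,.076),(346,320)),((-.058,.062,.076),(380,300))]
A=np.array([a for a,_ in top]);a=np.array([b for _,b in top])/4.8+[285,150]
B=np.array([x for x,_ in sc]);b=np.array([x for _,x in sc])/5.6+[280,165]
f=lambda p:np.r_[proj(mt,press(p,A))-a,proj(ms,press(p,B))-b].ravel()
r=least_squares(f,[.45,0,0,.2],loss='soft_l1',x_scale=.01)
print(r.x);print(f(r.x).reshape(-1,2))
pp=r.x
for n,P in dict(grip=(.062,.084,.095),keeper=(-.016,.078,.062),lever=(-.103,0,.095)).items(): print(n,press(pp,P))
# bystanders by top rough (z of centre)
def back(m,uv,z):
    d=m['T'][:3,:3]@np.linalg.inv(m['intrinsics'])@[*uv,1];o=m['T'][:3,3];return o+d*(z-o[2])/d[2]
print('ramekin',back(mt,(433,201),.05),'mill',back(mt,(409,142),.14),'jar',back(mt,(193,182),.09))
print('dark jar',back(mt,(303,136),.03),back(mt,(340,134),.03))
print(arm.camera_model("wrist")['T'],arm.camera_model("wrist")['intrinsics'])
print(R.from_rotvec(arm.observe()['eef_rot']).as_matrix())
E
```

```text
[ 0.5791 -0.0631 -0.0016  0.2465]
[[ 0.3711  0.4757]
 [ 1.9951  0.2828]
 [ 0.0212 -1.8986]
 [-0.2049  0.6841]
 [ 1.4916  0.6675]
 [-0.4908 -0.0095]
 [ 1.266   0.0166]
 [-1.4701 -0.8852]
 [-0.7213  0.0569]
 [-1.0182  0.9137]
 [ 0.2518 -0.0878]
 [-1.107   0.6363]
 [ 0.1169 -0.2172]]
grip [[0.6188 0.0335 0.0934]]
keeper [[0.5446 0.0087 0.0604]]
lever [[ 0.4792 -0.0882  0.0934]]
ramekin [ 0.6085 -0.2796  0.05  ] mill [ 0.7411 -0.2015  0.14  ] jar [0.6471 0.3486 0.09  ]
dark jar [0.7952 0.0701 0.03  ] [ 0.8016 -0.0336  0.03  ]
[[ 0.3176 -0.9135 -0.2543  0.2783]
 [-0.9482 -0.3065 -0.0835 -0.6185]
 [-0.0017  0.2676 -0.9635  0.3727]
 [ 0.      0.      0.      1.    ]] [[342.6399   0.     323.8763]
 [  0.     342.6399 201.5235]
 [  0.       0.       1.    ]]
[[ 0.9483  0.3173 -0.0006]
 [ 0.3173 -0.9483  0.0016]
 [-0.0001 -0.0017 -1.    ]]
```

The rows are not in the units I measure in: shifts go in units of 50 mm and turns go in units of 0.25 rad. I convert before sending: -0.187 rad is -0.748.

```bash
echo '[{"turn": -0.748}, {"turn": -0.748}, {"turn": -0.748}, {"turn": -0.748}]' | python3 shift.py && echo '[{"turn": -0.748}, {"turn": -0.748}, {"turn": -0.748}, {"turn": -0.74}]' | python3 shift.py
echo '[{"dx": 0.7, "dy": 0.7, "dz": -0.04}, {"dx": 0.7, "dy": 0.7, "dz": -0.04}, {"dx": 0.7, "dy": 0.7, "dz": -0.04}, {"dx": 0.7, "dy": 0.7, "dz": -0.04}, {"dx": 0.7, "dy": 0.7, "dz": -0.04}]' | python3 shift.py
echo '[{"dx": 0.7, "dy": 0.7, "dz": -0.04}, {"dx": 0.7, "dy": 0.7, "dz": -0.04}, {"dx": 0.7, "dy": 0.7, "dz": -0.04}, {"dx": 0.7, "dy": 0.7, "dz": -0.04}, {"dx": 0.7, "dy": 0.7, "dz": -0.04}]' | python3 shift.py
```

```text
time: 0.6
tool_pos: [0.214, -0.6398, 0.2307]
eef_rot: [-2.696, -1.611, -0.0]
ft_force: [0.8, -0.6, -0.8]
opening: 0.0854
grip_force: 0.0
time: 1.1
tool_pos: [0.214, -0.6398, 0.2307]
eef_rot: [-1.924, -2.482, -0.001]
ft_force: [0.0, -0.1, 0.7]
opening: 0.0855
grip_force: 0.0
time: 1.72
tool_pos: [0.3417, -0.4262, 0.2411]
eef_rot: [-1.932, -2.477, -0.0]
ft_force: [0.2, -0.6, -0.9]
opening: 0.0853
grip_force: 0.0
time: 2.35
tool_pos: [0.4687, -0.214, 0.2512]
eef_rot: [-1.932, -2.477, 0.001]
ft_force: [0.4, -0.1, -0.4]
opening: 0.0855
grip_force: 0.0
```

```bash
echo '[{"dx": 0.7, "dy": 0.7}, {"dx": 0.7, "dy": 0.7}, {"dx": 0.7, "dy": 0.7}, {"dx": 0.7, "dy": 0.7}, {"dx": 0.7, "dy": 0.7}]' | python3 shift.py; echo '[{}]' | python3 shift.py
cat >> h.py <<'E'
def snap(arm,name,n="wrist"):
    m=arm.camera_model(n); im=arm.read_camera(n); cv2.imwrite(f"pics/{name}.png",im); np.savez(f"pics/{name}.npz",T=m['T'],K=m['intrinsics']); return m
E
python3 -c "
from h import *
from cell import arm
print(snap(arm,'wA')['T'],arm.observe()['tool_pos'])"
```

```text
time: 2.98
tool_pos: [0.5959, -0.002, 0.2509]
eef_rot: [-1.932, -2.477, 0.001]
ft_force: [0.3, 0.1, -0.1]
opening: 0.0854
grip_force: 0.0
time: 3.1
tool_pos: [0.5962, 0.0021, 0.251]
eef_rot: [-1.921, -2.483, -0.004]
ft_force: [-0.5, -0.7, -0.7]
opening: 0.0853
grip_force: 0.0
[[ 0.9679  0.2422  0.0668  0.5793]
 [ 0.2513 -0.9335 -0.2558  0.0671]
 [ 0.0004  0.2644 -0.9644  0.3936]
 [ 0.      0.      0.      1.    ]] [ 0.5955 -0.001   0.2507]
```

View pics/wA.png

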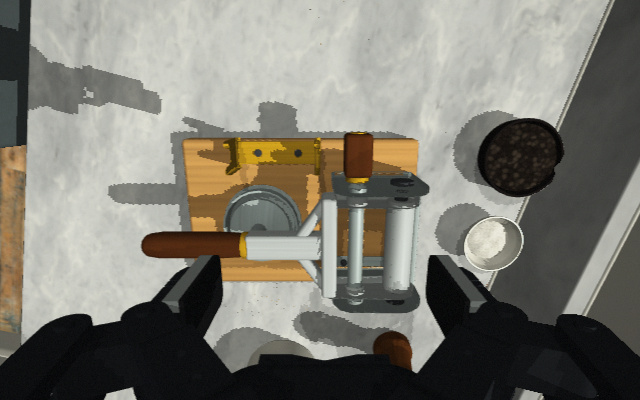

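Wrist view A: the press is square to the picture. Grip block spans about (345–373, 133–180), ear plate (230–320, 137–168), base left edge runs row ~138 from col 183 to 418, handle tip is at (142,244). A second view comes next, measured by colour.

Scaled: 0.03 m is 0.6, 0.015 m is 0.3.

```bash
echo '[{"dx": 0.6, "dy": 0.3, "dz": 0.3}, {"dx": 0.6, "dy": 0.3, "dz": 0.3}, {}, {}]' | python3 shift.py
python3 -c "
from h import *
from cell import arm
snap(arm,'wB');print(arm.observe()['tool_pos'])
a=cv2.imread('pics/wB.png')
cv2.imwrite('pics/wBc.png',cv2.resize(a[100:340,120:440],None,fx=2.5,fy=2.5,interpolation=cv2.INTER_CUBIC))"
```

```text
time: 3.65
tool_pos: [0.6099, 0.0603, 0.2212]
eef_rot: [1.934, 2.474, -0.002]
ft_force: [-0.6, 0.8, -0.2]
opening: 0.0856
grip_force: 0.0
[0.6101 0.0601 0.2214]
```

View pics/wBc.png

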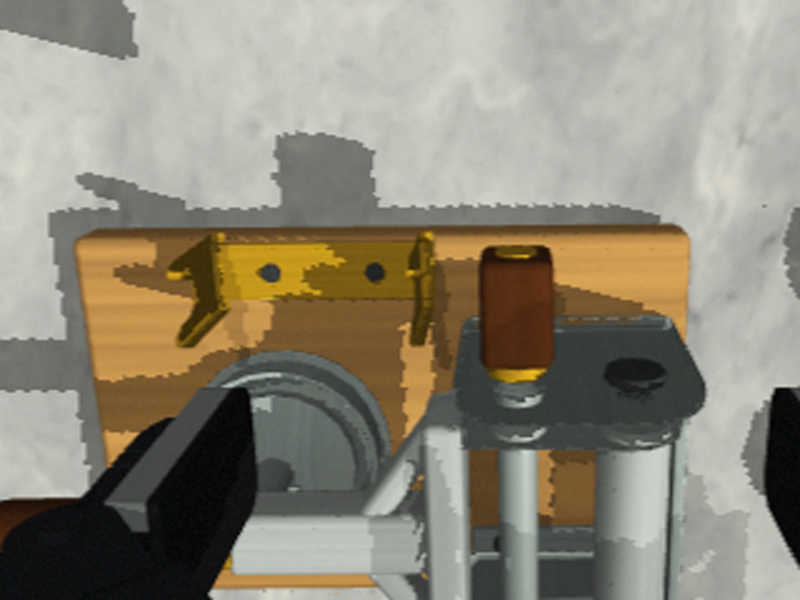

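Wrist view B crop: grip top face (482–552, 258–367), ear tips at (172,273), (185,345), (412,273), (420,342), base left corners (76,240) and (690,234). I'll fit all views together.

```bash
python3 - <<'E'
from h import *
from cell import arm
def ld(n): d=np.load(f'pics/{n}.npz');return dict(T=d['T'],intrinsics=d['K'])
mt,ms,ma,mb=arm.camera_model("top"),arm.camera_model("scene"),ld('wA'),ld('wB')
s0=(285,150,4.8);s1=(280,165,5.6);s2=(120,100,2.5);sa=(0,0,1)
L=[]
def add(m,s,w,items):
    for P,uv,pin in items: L.append((m,np.array(P,float),np.array(uv)/s[2]+s[:2],w,pin))
bFL=(-.120,.092,.028);bFR=(-.120,-.076,.028);bRL=(.134,.092,.028)
add(mt,s0,.6,[(bFL,(207,548),0),(bFR,(494,476),0),(bRL,(103,124),0),((.062,.1,.095),(107,213),1)])
add(ms,s1,1,[(bFL,(455,460),0),(bFR,(632,325),0),(bRL,(38,298),0),((.062,.1,.095),(126,219),1),
((.026,.094,.076),(200,265),0),((.026,.062,.076),(235,248),0),((-.058,.094,.076),(346,320),0),((-.058,.062,.076),(380,300),0)])
add(mb,s2,1,[(bFL,(76,240),0),(bRL,(690,236),0),((.026,.094,.076),(412,273),0),((.026,.062,.076),(420,342),0),((-.058,.094,.076),(172,273),0),((-.058,.062,.076),(185,345),0),
((.05,.1,.107),(482,258),1),((.074,.1,.107),(552,258),1),((.05,.063,.107),(484,367),1),((.074,.063,.107),(551,367),1)])
add(ma,sa,1,[(bFL,(183,139),0),(bRL,(418,139),0),((-.137,0,.095),(142,244),0)])
def f(p): return np.concatenate([w*(proj(m,press(p,P+np.array([0,p[4],0])*pin))[0]-uv) for m,P,uv,w,pin in L])
r=least_squares(f,[.58,-.06,0,.246,.004],loss='soft_l1',x_scale=.01)
print(r.x);print(f(r.x).reshape(-1,2))
p=r.x;np.save('p.npy',p)
s=arm.observe();h=np.array(s['tool_pos'])-p[:3];print('tcp in press',R.from_euler('z',-p[3]).apply(h),s['eef_rot'])
# free triangulation of grip centre top, keeper (two wrist + scene)
E
```

```text
[ 0.5789 -0.0623 -0.0026  0.25    0.0052]
[[ 0.1528  0.3782]
 [ 1.0621  0.142 ]
 [-0.228  -0.963 ]
 [-0.5985  0.6525]
 [-0.4953  0.4191]
 [ 1.0787  0.3369]
 [-1.6869 -0.4036]
 [-1.1668  0.6867]
 [-1.1425  1.3825]
 [ 0.1006  0.3583]
 [-1.1597  1.0895]
 [ 0.0315  0.2128]
 [-3.1023 -0.5544]
 [ 0.507  -0.2718]
 [ 0.3769 -3.1276]
 [-1.5497  3.1195]
 [ 1.2546 -2.6331]
 [-0.043   2.3763]
 [-1.9492  0.1438]
 [ 0.5873 -0.0155]
 [-2.0245  0.2035]
 [ 0.6246  0.0597]
 [-2.9779  0.4857]
 [ 1.2645  1.449 ]
 [ 1.7064  0.4874]]
tcp in press [0.0604 0.1109 0.224 ] [ 1.935   2.4736 -0.0017]
```

```bash
echo '[{"dx": -0.48, "dy": 0.04, "turn": -0.028}, {"dz": 0.9}, {"dz": 0.9}, {"dz": 0.6}, {"dz": 0.3}]' | python3 shift.py .055
echo '[{}, {}, {}, {}, {}]' | python3 shift.py 0 80
```

```text
time: 4.32
tool_pos: [0.6172, 0.0374, 0.085]
eef_rot: [-1.926, -2.481, 0.003]
ft_force: [0.2, 0.2, 1.0]
opening: 0.0551
grip_force: 0.0
time: 4.95
tool_pos: [0.6189, 0.0395, 0.0877]
eef_rot: [1.922, 2.482, 0.002]
ft_force: [-1.2, -0.9, 6.9]
opening: 0.0223
grip_force: 80.9
```

```bash
echo '[{"dx": 0.3}, {"dx": 0.4}, {"dx": 0.5}, {"dx": 0.5}, {"dx": 0.5}]' | python3 shift.py
echo '[{"dx": 0.4}, {"dx": 0.3}, {"dx": 0.2}, {}]' | python3 shift.py
```

```text
time: 5.58
tool_pos: [0.5897, 0.1468, 0.0863]
eef_rot: [1.922, 2.484, -0.002]
ft_force: [1.1, -1.8, 2.2]
opening: 0.0221
grip_force: 80.5
time: 6.08
tool_pos: [0.5786, 0.1904, 0.0861]
eef_rot: [-1.922, -2.485, 0.0]
ft_force: [0.2, -0.0, -2.5]
opening: 0.0221
grip_force: 80.0
```

Scaled: -0.02 m is -0.4, 0.185 rad is 0.74.

```bash
echo '[{"dz": -0.4}, {"turn": 0.4}, {"turn": 0.72}, {"turn": 0.74}, {"turn": 0.74}]' | python3 shift.py
echo '[{"turn": 0.74}, {"turn": 0.74}, {"turn": 0.74}, {"turn": 0.72}, {"turn": 0.48}]' | python3 shift.py
echo '[{"turn": 0.28}, {"dy": 0.7}, {"dy": 0.7}, {}]' | python3 shift.py
python3 -c "
from h import *
from cell import arm
snap(arm,'wC');s=arm.observe();p=np.load('p.npy');print(R.from_euler('z',-p[3]).apply(np.array(s['tool_pos'])-p[:3]),s['tool_pos'])
snap(arm,'sC','scene')
a=cv2.imread('pics/wC.png');b=cv2.imread('pics/sC.png')[120:280,220:420];b=cv2.resize(b,(500,400))
cv2.imwrite('pics/C.png',np.vstack([cv2.resize(a,(480,300)),np.pad(cv2.resize(b,(375,300)),((0,0),(0,105),(0,0)))]))"
```

```text
time: 6.7
tool_pos: [0.58, 0.1889, 0.1079]
eef_rot: [2.622, 1.729, 0.003]
ft_force: [0.3, -0.4, -1.8]
opening: 0.022
grip_force: 79.9
time: 7.32
tool_pos: [0.58, 0.1892, 0.108]
eef_rot: [-3.103, -0.49, -0.004]
ft_force: [-0.4, 0.8, -2.0]
opening: 0.0222
grip_force: 79.9
time: 7.82
tool_pos: [0.5981, 0.1166, 0.1077]
eef_rot: [3.116, 0.378, 0.003]
ft_force: [-0.0, 1.2, -2.6]
opening: 0.0225
grip_force: 80.0
[0.0629 0.1715 0.1102] [0.5975 0.1194 0.1077]
```

View pics/C.png

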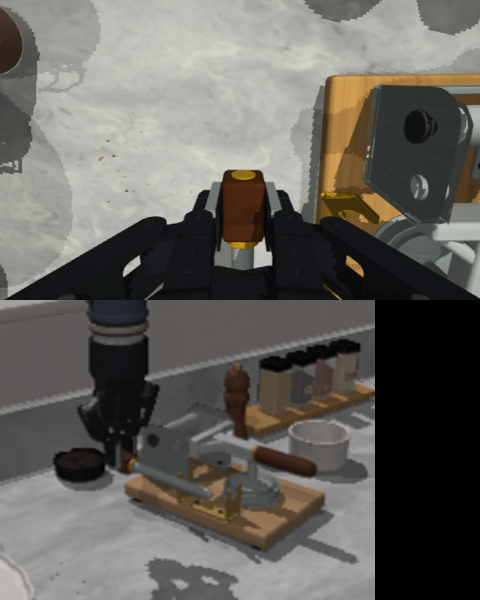

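The pin is fully out and held level between the pads, with its grip to the rear, beside the press and clear of everything. Now I'll lower it.

Scaled: 0.008 m is 0.16, 0.035 m is 0.7.

```bash
echo '[{"dz": 0.7}, {"dz": 0.7}, {"dz": 0.4}, {"dz": 0.16}, {}]' | python3 shift.py - 40
echo '[{"dz": 0.06}, {}]' | python3 shift.py
```

```text
time: 8.55
tool_pos: [0.5965, 0.1223, 0.0086]
eef_rot: [-3.117, -0.39, -0.001]
ft_force: [-1.0, -0.4, -2.1]
opening: 0.0218
grip_force: 79.9
time: 8.8
tool_pos: [0.5975, 0.1223, 0.0067]
eef_rot: [-3.117, -0.39, -0.005]
ft_force: [0.4, 0.4, 1.3]
opening: 0.0222
grip_force: 80.4
```

Scaled: -0.05 m is -1, -0.02 m is -0.4.

```bash
echo '[{}, {}, {}, {"dz": -0.4}, {"dz": -1}]' | python3 shift.py .06
echo '[{"dx": -0.7, "dz": -0.8}, {"dx": -0.7}, {}, {}]' | python3 shift.py
python3 -c "
from h import *
from cell import arm
snap(arm,'wD');s=arm.observe();print(s['tool_pos'],s['eef_rot'])"
```

```text
time: 9.43
tool_pos: [0.5946, 0.1214, 0.075]
eef_rot: [3.117, 0.39, -0.007]
ft_force: [1.1, 0.5, 0.3]
opening: 0.0603
grip_force: 0.0
time: 9.93
tool_pos: [0.5293, 0.1048, 0.1163]
eef_rot: [-3.117, -0.39, -0.003]
ft_force: [0.1, 0.9, 0.5]
opening: 0.06
grip_force: 0.0
[0.5295 0.1049 0.116 ] [-3.1171 -0.3896 -0.0028]
```

View pics/wD.png

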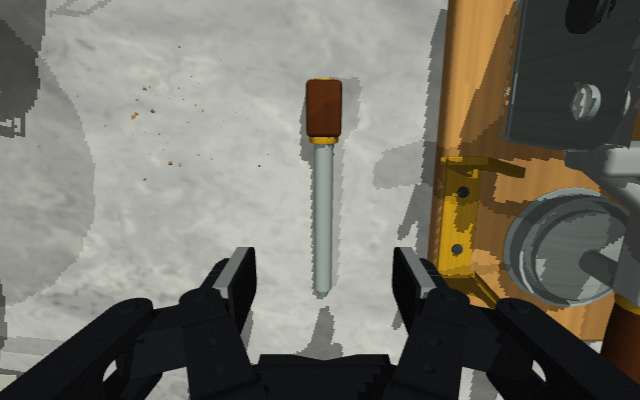

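The pin lies flat and alone on the worktop. The shoulder is near (323.5,146), the tip near (323,296), and the press base is well to the right.

```bash
python3 - <<'E'
from h import *
from cell import arm
d=np.load('pics/wD.npz');p=np.load('p.npy')
def back(uv,z):
    v=d['T'][:3,:3]@np.linalg.inv(d['K'])@[*uv,1];o=d['T'][:3,3];return o+v*(z-o[2])/v[2]
S,T=back((324,146),.012),back((322.5,296),.007)
s=arm.observe();h=2*np.arctan2(.3896,3.1171)
print(S,T,np.linalg.norm(S-T),'yaw',np.arctan2(*(S-T)[1::-1]),h)
u=(S-T)[:2]/np.linalg.norm((S-T)[:2]);G=S[:2]-.044*u;e=G-s['tool_pos'][:2]
print('in tool',e@[np.cos(h),np.sin(h)],e@[np.sin(h),-np.cos(h)])
g=lambda P:R.from_euler('z',-p[3]).apply(P-p[:3]);print(g(S),g(T))
E
```

```text
[0.5688 0.1146 0.012 ] [0.4489 0.0854 0.007 ] 0.12354493276858129 yaw 0.23923981987738616 0.24868629839922868
in tool -0.0035063056900903646 -0.00016341316717576949
[0.0339 0.1739 0.0146] [-0.0895  0.1753  0.0096]
```

```bash
echo '[{"dx": -0.06, "dz": 0.8}, {"dz": 0.8}, {"dz": 0.44}, {"dz": 0.18}, {}]' | python3 shift.py
echo '[{}, {}, {}, {}, {}]' | python3 shift.py 0 70
```

```text
time: 10.6
tool_pos: [0.5259, 0.1041, 0.004]
eef_rot: [-3.117, -0.39, 0.001]
ft_force: [-2.2, -1.4, 1.3]
opening: 0.0599
grip_force: 0.0
time: 11.22
tool_pos: [0.5261, 0.1039, 0.0053]
eef_rot: [3.117, 0.39, 0.002]
ft_force: [-0.6, -0.2, 6.4]
opening: 0.0105
grip_force: 68.4
```

Scaled: -0.04 m is -0.8, 0.04 m is 0.8.

```bash
echo '[{"dz": -0.4}, {"dz": -0.8}, {"dz": -0.8}, {"dx": 0.16, "dy": 0.8}, {"dy": 0.72}]' | python3 shift.py
echo '[{"dy": 0.4}, {}, {}]' | python3 shift.py
python3 -c "
from h import *
from cell import arm
snap(arm,'wE');s=arm.observe();p=np.load('p.npy');print(R.from_euler('z',-p[3]).apply(np.array(s['tool_pos'])-p[:3]),s['tool_pos'],s['eef_rot'])
snap(arm,'sE','scene')
a=cv2.imread('pics/wE.png')[0:300,160:520];b=cv2.imread('pics/sE.png')[150:250,280:400]
cv2.imwrite('pics/E.png',np.hstack([cv2.resize(a,(400,333)),cv2.resize(b,(400,333),interpolation=cv2.INTER_CUBIC)]))"
```

```text
time: 11.85
tool_pos: [0.5526, 0.0314, 0.105]
eef_rot: [3.117, 0.391, 0.003]
ft_force: [-0.3, -0.7, -3.3]
opening: 0.0111
grip_force: 68.6
time: 12.22
tool_pos: [0.5563, 0.0142, 0.1041]
eef_rot: [-3.116, -0.392, 0.001]
ft_force: [-0.2, 1.2, -1.7]
opening: 0.0106
grip_force: 68.7
[-0.0029  0.08    0.1067] [0.5563 0.0145 0.1042] [-3.116  -0.3931  0.0007]
```

View pics/E.png

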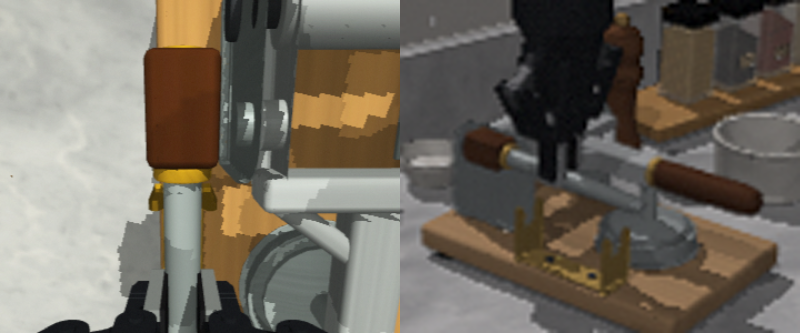

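The pin is level over the ears. In the left panel the shank is centred at about col 184, the rear ear's tips centre at about col 182, row 197, and the block clears the upright. I'll measure this offset exactly.

```bash
python3 - <<'E'
from h import *
d=np.load('pics/wE.npz');p=np.load('p.npy');m=dict(T=d['T'],intrinsics=d['K'])
hsv=cv2.cvtColor(cv2.imread('pics/wE.png'),cv2.COLOR_BGR2HSV)
for r in range(166,192,3):
    row=hsv[r]; b=[c for c in range(285,365) if row[c,1]>170 and 18<row[c,0]<30]; g=[c for c in range(295,350) if row[c,1]<60 and row[c,2]>90]
    print(r,(b[0],b[-1]) if b else 0,(g[0],g[-1]) if g else 0)
print(proj(m,press(p,[(.026,y,.076) for y in(.062,.078,.094)])))
g=lambda P:R.from_euler('z',-p[3]).apply(P-p[:3])
for x in(.041,.026): print(proj(m,press(p,[(x,y,.113) for y in(.072,.078,.084)])))
E
```

```text
166 (300, 349) (295, 334)
169 (299, 350) (295, 340)
172 (298, 352) (295, 340)
175 (296, 353) (295, 340)
178 (295, 354) (308, 340)
181 (295, 354) (308, 340)
184 (295, 354) (308, 340)
187 (295, 354) (308, 340)
190 (306, 342) (295, 340)
[[357.9426 184.1078]
 [326.9808 184.084 ]
 [296.0227 184.0602]]
[[342.7843 167.7547]
 [327.8224 167.7437]
 [312.8613 167.7326]]
[[342.225  203.7262]
 [327.6884 203.7145]
 [313.1526 203.7028]]
```

The shank is centred on the ear notch to within 0.5 mm, so I'll lower it.

```bash
echo '[{"dz": 0.3}, {"dz": 0.24}, {"dz": 0.2}, {"dz": 0.12}, {}]' | python3 shift.py
echo '[{"dz": 0.06}, {}]' | python3 shift.py
```

```text
time: 12.95
tool_pos: [0.5566, 0.0128, 0.0607]
eef_rot: [-3.117, -0.39, 0.002]
ft_force: [0.7, 0.8, -1.4]
opening: 0.0107
grip_force: 68.7
time: 13.2
tool_pos: [0.5575, 0.0129, 0.0589]
eef_rot: [3.117, 0.39, 0.002]
ft_force: [0.7, 0.6, -0.2]
opening: 0.0108
grip_force: 68.8
```

Scaled: 0.002 m is 0.04.

```bash
echo '[{"dz": 0.04}, {}]' | python3 shift.py|grep -E 'pos|force'; echo '[{"dz": 0.04}, {}]' | python3 shift.py|grep -E 'pos|force'
```

```text
tool_pos: [0.5577, 0.0128, 0.0574]
ft_force: [-0.0, -0.3, 5.6]
grip_force: 69.7
tool_pos: [0.5578, 0.0129, 0.0571]
ft_force: [-3.2, 0.3, 18.5]
grip_force: 71.1
```

```bash
echo '[{"dz": -0.04}, {}, {}, {}, {}]' | python3 shift.py .045|grep -E 'pos|force|open'; echo '[{"dz": -0.6}, {"dz": -1}, {"dz": -1}, {"dz": -0.4}, {}]' | python3 shift.py
python3 -c "
from h import *
from cell import arm
snap(arm,'wF');s=arm.observe();p=np.load('p.npy');print(R.from_euler('z',-p[3]).apply(np.array(s['tool_pos'])-p[:3]),s['tool_pos'],s['eef_rot'])
snap(arm,'sF','scene')
a=cv2.imread('pics/wF.png')[0:300,160:520];b=cv2.imread('pics/sF.png')[150:250,280:400]
cv2.imwrite('pics/F.png',np.hstack([cv2.resize(a,(400,333)),cv2.resize(b,(400,333),interpolation=cv2.INTER_CUBIC)]))"
```

```text
tool_pos: [0.5568, 0.0128, 0.0561]
ft_force: [0.1, -0.1, -0.2]
opening: 0.0453
grip_force: 0.0
time: 14.95
tool_pos: [0.5578, 0.0129, 0.2079]
eef_rot: [3.117, 0.39, 0.006]
ft_force: [-0.7, 0.3, -0.0]
opening: 0.0447
grip_force: 0.0
[-0.0029  0.0782  0.2088] [0.5568 0.0128 0.2063] [3.1171 0.3898 0.0008]
```

View pics/F.png

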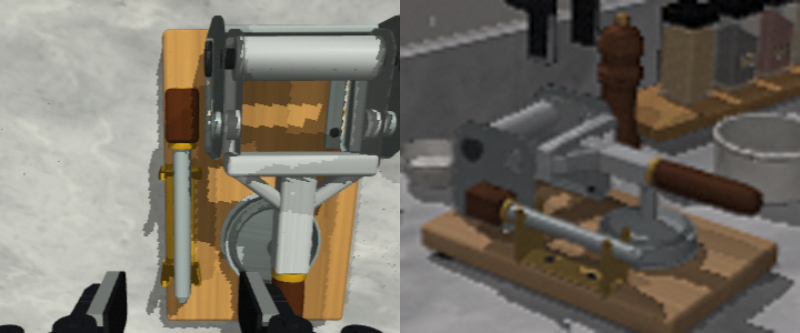

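The pin lies in both notches, grip to the rear beside the upright and clear of it. The right panel shows the shank seated in both ears. Next is the lever.

Scaled: -0.05 m is -1, 0.05 m is 1.

```bash
echo '[{"dx": -1, "dy": 0.8}, {"dx": -1, "dy": 0.74}, {"dz": 1}, {"dz": 1}, {"dz": 0.4}]' | python3 shift.py .06 
echo '[{"dz": 0.2}, {}]' | python3 shift.py|grep -E 'pos|force|open';echo '[{}, {}, {}, {}]' | python3 shift.py 0 40
```

```text
time: 15.68
tool_pos: [0.4764, -0.0851, 0.0822]
eef_rot: [-3.115, -0.389, 0.012]
ft_force: [1.2, -0.6, -0.8]
opening: 0.06
grip_force: 0.0
tool_pos: [0.4792, -0.0851, 0.0754]
ft_force: [-0.2, -0.0, -0.6]
opening: 0.0598
grip_force: 0.0
time: 16.42
tool_pos: [0.4808, -0.0861, 0.0774]
eef_rot: [3.116, 0.389, 0.003]
ft_force: [-0.0, -3.3, 6.1]
opening: 0.0236
grip_force: 39.5
```

Scaled: -0.0205 m is -0.41, -0.0203 m is -0.406.

```bash
echo '[{"dx": 0.02, "dz": -0.41}, {"dx": 0.06, "dz": -0.406}, {"dx": 0.1, "dz": -0.396}, {"dx": 0.14, "dz": -0.386}, {"dx": 0.18, "dz": -0.37}]' | python3 shift.py
echo '[{"dx": 0.214, "dz": -0.35}, {"dx": 0.248, "dz": -0.326}, {"dx": 0.28, "dz": -0.3}, {}]' | python3 shift.py
echo '[{"dx": 0.308, "dz": -0.27}, {"dx": 0.2, "dz": -0.14}, {"dx": 0.06, "dz": -0.04}, {}, {}]' | python3 shift.py
```

```text
time: 17.05
tool_pos: [0.503, -0.0803, 0.1737]
eef_rot: [3.116, 0.389, -0.004]
ft_force: [4.1, -4.1, -10.3]
opening: 0.0237
grip_force: 40.3
time: 17.55
tool_pos: [0.5392, -0.071, 0.2233]
eef_rot: [3.116, 0.389, -0.004]
ft_force: [-3.0, -3.9, 2.3]
opening: 0.0239
grip_force: 43.1
time: 18.18
tool_pos: [0.5642, -0.0645, 0.2443]
eef_rot: [3.117, 0.388, -0.011]
ft_force: [-5.2, -4.0, -0.9]
opening: 0.0237
grip_force: 42.2
```

Scaled: 0.005 m is 0.1, -0.003 m is -0.06.

```bash
echo '[{"dx": 0.1, "dz": -0.06}, {}]' | python3 shift.py|grep -E 'pos|force|open'; echo '[{"dx": 0.08, "dz": -0.06}, {}]' | python3 shift.py|grep -E 'pos|force|open'
python3 -c "
from h import *
from cell import arm
snap(arm,'sG','scene')
b=cv2.imread('pics/sG.png')[120:250,260:420]
cv2.imwrite('pics/G.png',cv2.resize(b,(640,520),interpolation=cv2.INTER_CUBIC))"
```

```text
tool_pos: [0.5668, -0.0638, 0.246]
ft_force: [-10.3, -4.2, -2.3]
opening: 0.0235
grip_force: 41.9
tool_pos: [0.5667, -0.0638, 0.2461]
ft_force: [-15.1, -6.1, -8.5]
opening: 0.0237
grip_force: 41.0
```

View pics/G.png

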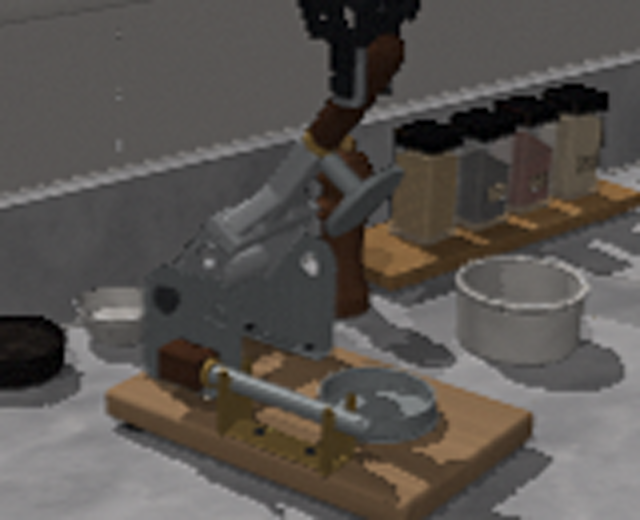

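The lever is at its stop: force rises while the position stays put. The pin is still parked and the bystanders are untouched. I'll relieve the push, open and retreat upward.

The rows are not in the units I measure in: shifts go in units of 50 mm and turns go in units of 0.25 rad. I convert before sending: -0.004 m is -0.08, 0.003 m is 0.06.

```bash
echo '[{"dx": -0.08, "dz": 0.06}, {}]' | python3 shift.py|grep -E 'pos|force|open'; echo '[{}, {}, {}, {"dz": -0.4}, {"dz": -0.8}]' | python3 shift.py .07; echo '[{"dz": -1}, {"dz": -0.6}, {}, {}]' | python3 shift.py
python3 -c "
from h import *
from cell import arm
snap(arm,'sH','scene');snap(arm,'wH')
b=cv2.imread('pics/sH.png')[120:250,260:420]
g=cv2.imread('pics/sG.png')[120:250,260:420];d=cv2.absdiff(b,g).max(2)
print('changed px below row 160 (pin/press):',(d[60:]>40).sum(),' lever region 30:60',(d[30:60,40:110]>40).sum())
b=cv2.resize(b,(480,390),interpolation=cv2.INTER_CUBIC);cv2.imwrite('pics/H.png',b)"
```

```text
tool_pos: [0.5668, -0.0638, 0.246]
ft_force: [-9.0, -4.9, -3.3]
opening: 0.0236
grip_force: 41.8
time: 19.6
tool_pos: [0.5718, -0.0612, 0.3084]
eef_rot: [-3.116, -0.391, 0.004]
ft_force: [0.2, -0.2, 0.1]
opening: 0.0699
grip_force: 0.0
time: 20.1
tool_pos: [0.5721, -0.0615, 0.3883]
eef_rot: [-3.117, -0.39, 0.001]
ft_force: [-0.2, 0.7, -0.5]
opening: 0.0697
grip_force: 0.0
changed px below row 160 (pin/press): 0  lever region 30:60 0
```

View pics/H.png

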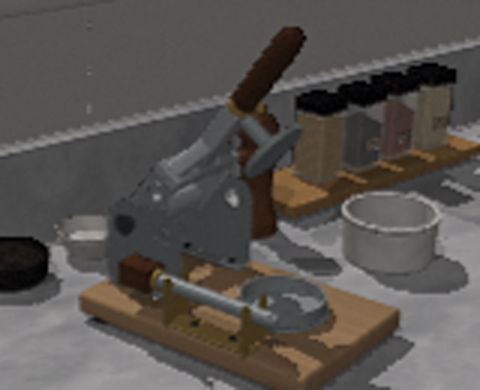

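The lever stands up on its own, the pin is parked, and the gripper is clear, so I'll hand in.

```bash
python3 -c "
from cell import arm
print(arm.job_done())"
```

```text
the job is handed in; nothing more can be done
None
```

The pin is parked in both notches with its grip to the rear, the lever is up at its stop and let go, the bystanders were not touched, and the job was handed in at about 20 s; no verdict was returned.

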